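Clamp the dressing stick with the crank

TASK

Fit the loose crank onto the square shaft end of the screw clamp and wind it clockwise, turn after turn, until the jaws hold the grey dressing stick firmly, going by the feel of the crank: the stick is brittle and must not be crushed. Then lift the crank off and stand it upright on its hub on the bare table, leaving the other things where they are.

Things in the scene. Friction and masses are not known exactly. Their poses are not given: they have to be found in the camera images.
- crank_boss (a point): Centre of the square grip boss (22 x 22 x 22 mm) on top of the loose crank, on the hub axis, 47 mm above the hub's underside; sides parallel to x and y, x points along the arm to the knob, z up. Below it: the flat arm, 18 mm wide, 10 mm thick, from -14 to +66 mm in x, top 11 mm below this point; then the hub.
- knob_mid (a point): Middle of the crank's black round knob, 22 mm diameter and 38 mm high, upright on the arm's end, 55 mm from the hub axis, this point 57 mm above the hub's underside (10 mm above crank_boss). The knob spins freely on its pin, so it may be held fast while the crank goes round.
- shaft_top (a point): Top centre of the upright square shaft end on the clamp's gear head: 14 mm square and 20 mm high, with a conical tip of 4 mm above that; at its foot a collar 26 mm across, whose top (where the crank's hub comes to stand) lies 24 mm below this point. x and y are normal to the flats, z is the shaft's axis, upward. Turns with the shaft; the socket fits in any of four ways, with 1.3 mm play a side.
- crank: The crank, 0.35 kg, standing on its hub; origin at the centre of the hub's underside, axes as crank_boss. Hub: square, 34 x 34 mm, 26 mm high, with a square socket in its underside, 16.6 mm wide and 26 mm deep, sides parallel to x and y.
- shaft: The shaft end with its collar; origin on its axis 28 mm below shaft_top. Turns with steady friction, some 2 to 5 N at the crank's knob; it holds where it is left. Once both jaws touch the stick the load climbs steeply: each newton more at the knob is about 38 N of squeeze, and 0.3 rad of turning about 100 N. Firm is 2 to 4 N more at the knob than running free; over 6 N more crushes the stick.
- jaw: Moving jaw, 60 x 26 x 33 mm; origin at the lower edge of its steel face, x along the face; moves along its own -y as the shaft is turned clockwise (seen from above), 9 mm a full turn. It pushes the stick along the bed against the fixed jaw.
- jaw_face (a point): Centre of the moving jaw's face.
- clamp: The screw clamp, fixed on the table. Bed 84 x 200 mm, top 12 mm high, long along its y; origin at the underside, on the bed's centre line; fixed jaw at the -y end, its face at y = -74 mm; gear head 52 x 50 mm, top 46 mm high, at the +y end with the shaft at y = +60 mm.
- stick_mid (a point): Centre of the grey abrasive dressing stick, 22 x 22 x 130 mm (long axis its y), lying loose on the bed across it, between the jaws.
- stick: The dressing stick; origin at the middle of its underside.
- driver_red: Bystander: red screwdriver 190 mm.
- tin: Bystander: round tin, 60 mm across.
- flange: Bystander: flat steel disc with a hole, 48 mm across.
- tape: Bystander: roll of black tape, 58 mm across.
- bench_grinder_grey: Fixed bench grinder, 260 mm high, on the table to the right of the clamp: pass over it with room to spare (nothing to do with the task).

How it is judged (in metres and radians):
On the way, in this order (a step that is already met when the one before it is completed fails the run):
1. the crank is seated on the shaft end, jaw still open (horizontal distance between crank_boss and shaft_top below 0.004 m and z of crank_boss in the frame of shaft_top below 0.03 m and angle between crank_boss's own z axis and vertical below 0.12 rad and contact force between jaw and stick below 5 N), for 0.2 s.
2. the jaw grips the stick with at least 50 N while the crank is still on the shaft (horizontal distance between crank_boss and shaft_top below 0.008 m and z of crank_boss in the frame of shaft_top below 0.04 m and contact force between jaw and stick above 50 N), for 0.2 s.
At the end, for the whole second after the job is handed in: The stick lies flat on the bed (within 4 mm) and square to the jaws (within 0.06 rad), squeezed with more than 50 N; the crank stands upright (within 0.08 rad) and at rest on its hub on the table (contact force between jaw and stick above 50 N and z of stick_mid in the frame of clamp below 0.027 m and angle between the y axis of stick and the x axis of clamp, either way round below 0.06 rad and height (world z) of crank_boss between 0.042 and 0.051 m and angle between crank_boss's own z axis and vertical below 0.08 rad and linear speed of crank below 0.02 m/s); the robot touches nothing.
It fails at once if the stick is crushed: jaw force over 260 N (contact force between jaw and stick above 260 N).
It fails at once if a bystander is moved more than 30 mm (distance of any of driver_red, tin, flange, tape from where it was at the start of the episode above 0.03 m).
It also fails if it takes over 72 s, if anything falls off the work surface, if the arm or the gripper's body presses on something with over 40 N, if the wrist force passes 120 N, or if a joint passes its speed limit or range.

ROBOT

A 7-joint arm with a two-finger parallel gripper is mounted at the origin on a cart in front of the work surface, level with it; the furniture and walls round the work are solid. World frame = base frame: x ahead of the robot, y to its left, z up, the work surface at z = 0. Lengths are in mm, angles in degrees, forces in N, time in s.
With the tool pointing down it reaches from about 400 to 875 mm from the base axis. Payload 6.5 kg.
Tool frame: the origin (TCP) lies midway between the tips of the shut fingers; the grasp point (between the pads) lies manip.tcp_to_grasp behind it (manip.tcp_to_grasp is the distance from the TCP to the grasp point, in mm); z points along the fingers, y is the direction in which the jaws open and shut (so a half turn about z gives the same grasp; the last joint's range is limited). The gripper opens to 85 mm and grips with 20 to 120 N. Pads are 22 mm wide; open, the fingers measure 114 mm over their backs; the gripper's body (76 mm by 85 mm) begins 54 mm behind the grasp point. The pads swing forward as they close: fully open they stand 13 mm farther back than shut.
Start: joints at [71.837, 30.733, -0.252, 88.115, 0.149, 61.152, -4.079], TCP at [161.312, -629.657, 231.29] pointing down, gripper open.
Joint ranges: [-154.64, 154.64], [-21.42, 123.67], [-72.66, 72.17], [13.99, 137.28], [-74.86, 254.86], [10.95, 109.41], [-158.01, 158.01]. Speed limits (degrees/s): [136.94, 136.94, 180, 180, 180, 180, 180].

INTERFACE

Orientations are given as a 3x3 rotation matrix whose columns are the frame's x, y, z axes.
In Python, from cell import manip gives the robot as it stands.
- The arm moves only by the shell command python3 -m handwheel 'ROWS' [FORCE]. ROWS is text: rows parted by semicolons, each of 7 numbers parted by spaces: the shift along the tool's x, y, z each as a share of 20 mm, from -1 to 1, then the turn, a rotation vector about the tool's x, y, z each as a share of 6 degrees, from -1 to 1, then the closure, from -1 (fully open) to 1 (shut). A call has exactly 8 rows; each row shifts and turns the commanded pose from where the row before left it, along the tool's axes as they then stand; what a row does not reach is not made up. A row lasts 1/12 s, in which the tool goes at most 41.7 mm and 7.16 degrees, less where a joint would pass 70% of its speed; a pose out of reach is approached as far as the arm can. A call with a number of a shift or a turn outside -1 to 1 is refused whole. A call with a gripper value outside its range is refused whole. The fingers move at their own pace and stop on an object; FORCE is the grip in N (left out, the last holds). Time passes only in rows, so rows that do not move let the fingers close, or fill a call up. It gives the time, the measured TCP pose, the force and the opening at its end, in the units of the state.
- manip.read_state(): the state, without advancing time (a new reading comes with each control period).
- manip.capture(name): name is "scene" or "top"; returns a dict with "pixels" (420x560x3 uint8, red, green, blue), "intrinsics" (3x3 intrinsics, pixels), "k1" (the pictures are not rectified: a ray, as slopes to the right and down, at radius r is drawn at 1 + k1 r^2 times it, then the intrinsics apply), "world_from_camera" (4x4, takes a point from camera to world coordinates). Camera axes: x right, y down, z forward; pixel columns grow to the right and rows downward; lengths in mm; the calibration is good to about 2 mm. A picture is of the moment at which its call begins. There is no depth.
- manip.hand_in(): hands the job in, once; it reports no verdict.
The state is a dict: "time_s": time; "q": joint angles; "joint_velocities": joint speeds; "effort": joint torques, N m; "tcp_pos": TCP position; "tool_rot": TCP orientation; "wrist_force": force on the tool from outside, world axes, zero at the start; "wrist_torque": the same for the moment, N m; "grip_width": finger opening in mm.
Only numpy, scipy, OpenCV 4.12 (cv2) and the standard library are available. Lean on these libraries where they do the work, as an engineer would, in place of code of your own. Each camera call takes 0.05 s, during which the arm holds its last target.

## Working session

There is one attempt and no reset: what is moved stays moved. The work goes in short steps, Python scripts to look and compute and a shell command to move; the robot and the scene stay as the last step left them, time stands still between calls to the robot, and variables do not carry over. Pictures are saved under pics/ and viewed, and the job is handed in when it is done.

```bash
ls; mkdir -p pics; python3 - <<'E'
from cell import manip
import cv2
print(manip.tcp_to_grasp)
s=manip.read_state();print(s)
for n in("scene","top"):
    c=manip.capture(n);cv2.imwrite(f"pics/{n}0.png",c["pixels"][:,:,::-1]);print(n,c["intrinsics"],c["k1"],c["world_from_camera"])
E
```

```text
pics
18.700000000000003
{'time_s': 0.0, 'q': array([71.83674884, 30.7784854 , -0.2549864 , 88.17152495,  0.14875828,
       61.15111567, -4.07906424]), 'joint_velocities': array([ 0.03180299, -0.02140264,  0.0297012 ,  0.05266052,  0.0054812 ,
        0.04672728, -0.0636812 ]), 'effort': array([ 1.71097699e-04, -5.83406711e+01,  1.04789548e+00, -2.59104931e+01,
        1.22125770e-02,  9.56575881e-03, -3.94745177e-05]), 'tcp_pos': array([ 161.15323441, -629.04748847,  230.3961694 ]), 'tool_rot': array([[ 9.68690399e-01,  2.48271235e-01, -5.51717719e-04],
       [ 2.48271819e-01, -9.68688966e-01,  1.67044807e-03],
       [-1.19718663e-04, -1.75512297e-03, -9.99998453e-01]]), 'wrist_force': array([ 0.39709838, -0.40427383, -0.25338512]), 'wrist_torque': array([-0.02722582,  0.03573067, -0.00944198]), 'grip_width': 85.43608847863366}
scene [[461.7056914    0.         277.21037372]
 [  0.         461.7056914  204.9843464 ]
 [  0.           0.           1.        ]] -0.13983294041197994 [[ 6.28265503e-01  6.71048093e-01 -3.93671075e-01  9.30414271e+02]
 [ 7.77990824e-01 -5.39571560e-01  3.21858370e-01 -1.90965950e+02]
 [ 3.56872983e-03 -5.08484995e-01 -8.61063456e-01  9.64623432e+02]
 [ 0.00000000e+00  0.00000000e+00  0.00000000e+00  1.00000000e+00]]
top [[454.38826832   0.         281.62621073]
 [  0.         454.38826832 211.71420927]
 [  0.           0.           1.        ]] -0.014185205864403336 [[-1.64485742e-02 -9.88556748e-01  1.49949993e-01  3.69605193e+02]
 [-9.99732922e-01  1.86952864e-02  1.35856652e-02  1.52052422e+02]
 [-1.62335591e-02 -1.49686480e-01 -9.88600237e-01  1.04097923e+03]
 [ 0.00000000e+00  0.00000000e+00  0.00000000e+00  1.00000000e+00]]
```

View pics/scene0.png

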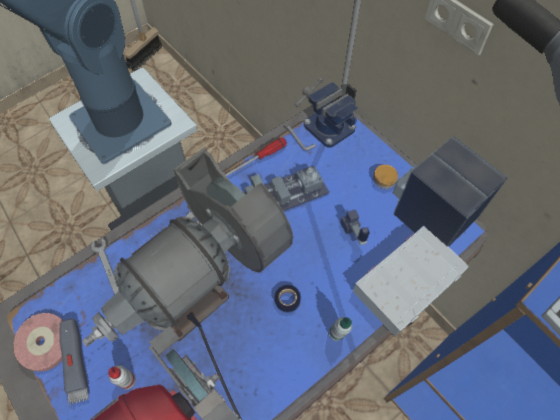

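View pics/top0.png

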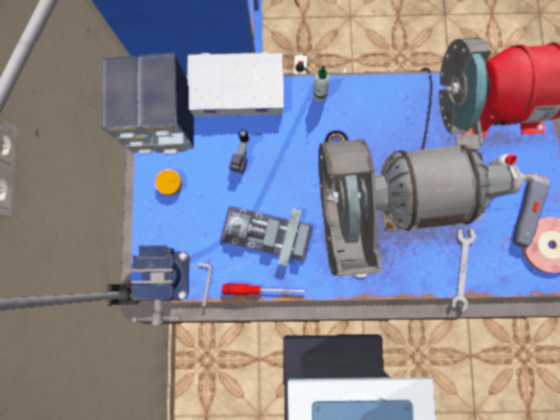

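The scene view shows the crank near (352,228) and the clamp near (287,188). The top view shows the crank at (240,155), the clamp at (265,235) with the stick at (290,237), and the grinder at right (350,205). I'll zoom in next.

```bash
python3 - <<'E'
import cv2,numpy as np
t=cv2.imread("pics/top0.png");s=cv2.imread("pics/scene0.png")
cv2.imwrite("pics/z1.png",cv2.resize(t[120:280,200:330],None,fx=4.6,fy=3.75*4.6/4.6,interpolation=cv2.INTER_CUBIC)) if 0 else None
cv2.imwrite("pics/z1.png",cv2.resize(t[200:275,215:315],None,fx=8,fy=8,interpolation=cv2.INTER_CUBIC))
cv2.imwrite("pics/z2.png",cv2.resize(t[120:180,215:265],None,fx=10,fy=10,interpolation=cv2.INTER_CUBIC))
cv2.imwrite("pics/z3.png",cv2.resize(s[160:250,235:375],None,fx=5.5,fy=5.5,interpolation=cv2.INTER_CUBIC))
E
```

```text
(no output)
```

View pics/z1.png

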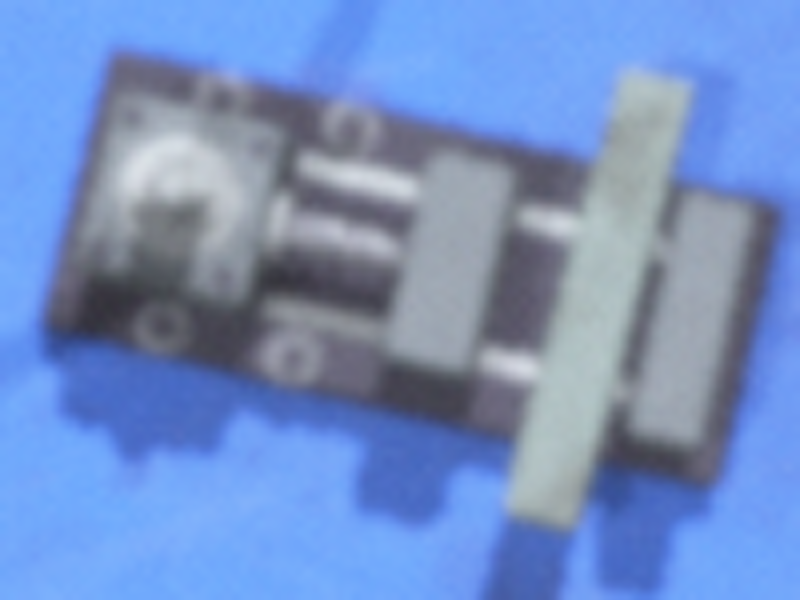

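View pics/z2.png

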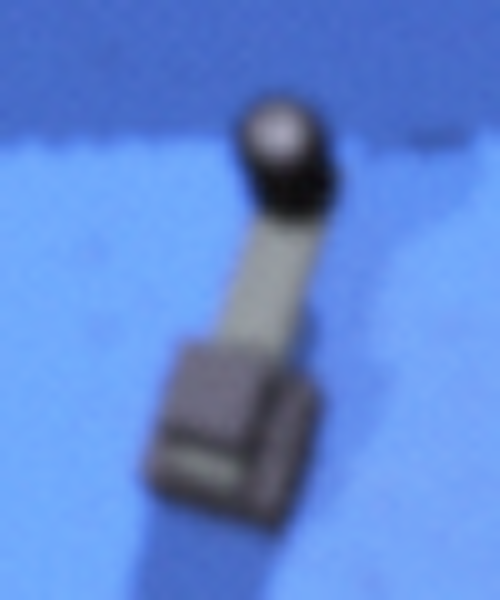

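View pics/z3.png

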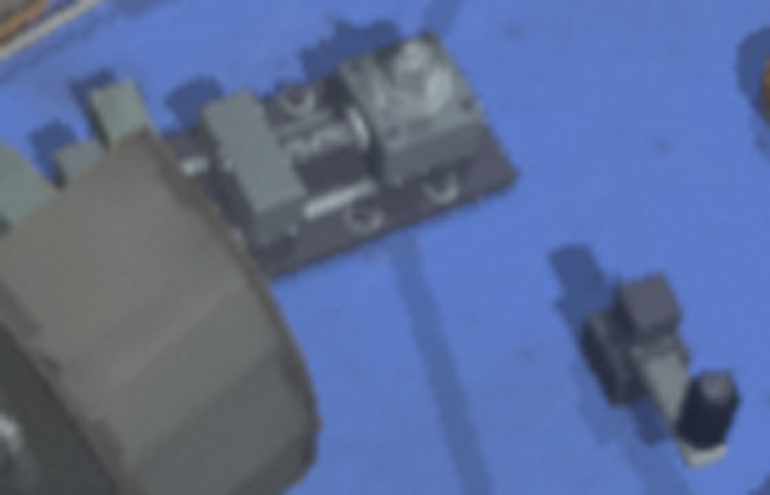

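```bash
cat > h.py <<'E'
import numpy as np, cv2
from scipy.optimize import least_squares
from cell import manip
def cam(n):
    c=manip.capture(n); return c
def P(c,X):
    T=np.linalg.inv(c["world_from_camera"]); r,_=cv2.Rodrigues(T[:3,:3])
    return cv2.projectPoints(np.asarray(X,float).reshape(-1,3),r,T[:3,3],np.array(c["intrinsics"]),np.array([c["k1"],0,0,0.]))[0].reshape(-1,2)
def ray(c,u,z):
    p=cv2.undistortPoints(np.array(u,float).reshape(-1,1,2),np.array(c["intrinsics"]),np.array([c["k1"],0,0,0.])).reshape(-1,2)
    W=c["world_from_camera"]; d=np.c_[p,np.ones(len(p))]@W[:3,:3].T; o=W[:3,3]
    return o+d*((z-o[2])/d[:,2])[:,None]
def pl(p,L):  # planar pose x,y,yaw(rad),z
    L=np.asarray(L,float); c,s=np.cos(p[2]),np.sin(p[2]); z=p[3] if len(p)>3 else 0
    return np.c_[p[0]+c*L[:,0]-s*L[:,1],p[1]+s*L[:,0]+c*L[:,1],z+L[:,2]]
def box(x0,x1,y0,y1,z0,z1):
    return np.array([[x,y,z] for z in(z0,z1) for x,y in((x0,y0),(x1,y0),(x1,y1),(x0,y1))],float)
E=[(0,1),(1,2),(2,3),(3,0),(4,5),(5,6),(6,7),(7,4),(0,4),(1,5),(2,6),(3,7)]
def crop(c,x0,y0,x1,y1,f,name,boxes=(),pts=(),gain=1.0):
    im=c["pixels"][y0:y1,x0:x1,::-1].copy()
    im=np.clip(im.astype(float)*gain,0,255).astype(np.uint8)
    im=cv2.resize(im,None,fx=f,fy=f,interpolation=cv2.INTER_CUBIC)
    t=lambda u:tuple(int(round(v)) for v in ((u[0]-x0+.5)*f-.5,(u[1]-y0+.5)*f-.5))
    for b,col in boxes:
        q=P(c,b)
        for i,j in E: cv2.line(im,t(q[i]),t(q[j]),col,1,cv2.LINE_AA)
    for X,col in pts:
        for q in P(c,X): cv2.drawMarker(im,t(q),col,cv2.MARKER_CROSS,9,1)
    cv2.imwrite("pics/"+name+".png",im)
def C(x0,y0,f,L): # crop clicks to pixels
    return np.array([[(u+.5)/f-.5+x0,(v+.5)/f-.5+y0] for u,v in L])
E
python3 - <<'E'
from h import *
t=cam("top");s=cam("scene")
bed=[[42,100,12],[42,-100,12],[-42,-100,12],[-42,100,12]]
u=C(215,200,8,[(118,50),(775,210),(712,482),(50,330)])
print(ray(t,u,12).round(1))
f=lambda p:(P(t,pl(p,bed))-u).ravel()
r=least_squares(f,[180,220,-.2]);print(r.x,r.fun.round(2))
p=r.x
B=[(pl(p,box(-42,42,-100,100,0,12)),(0,255,255)),(pl(p,box(-26,26,35,85,12,46)),(0,255,0)),(pl(p,box(-7,7,53,67,50,70)),(0,0,255))]
crop(t,215,200,315,275,8,"o1",B)
crop(s,250,155,350,225,8,"o2",B)
crop(t,220,205,260,245,15,"o3",[],gain=.8)
crop(s,295,155,330,190,16,"o4",[],gain=1.2)
E
```

```text
[[541.7 286.3  12. ]
 [491.9  98.8  12. ]
 [415.2 118.6  12. ]
 [461.4 305.6  12. ]]
[ 4.77623887e+02  2.02364123e+02 -2.49906821e-01] [-1.12 -0.57  1.63 -0.76  1.24  1.3  -1.77 -0.1 ]
```

View pics/o1.png

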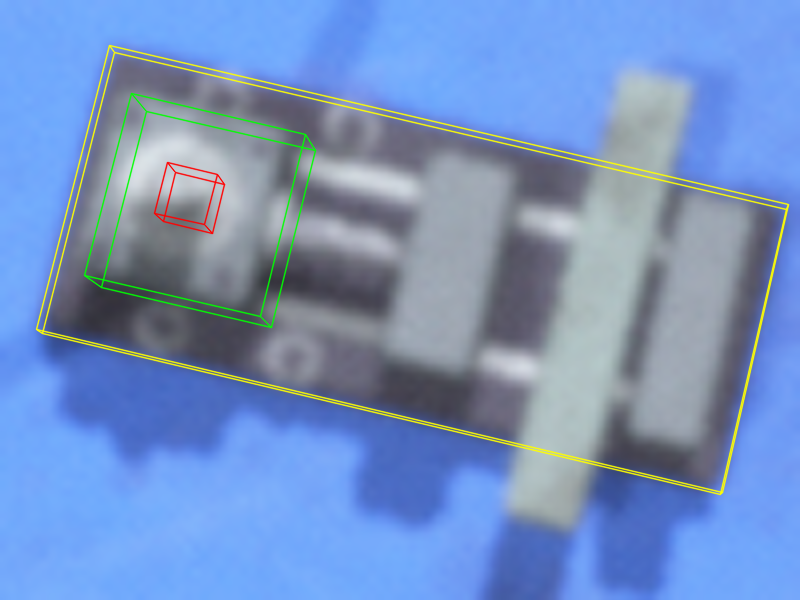

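View pics/o2.png

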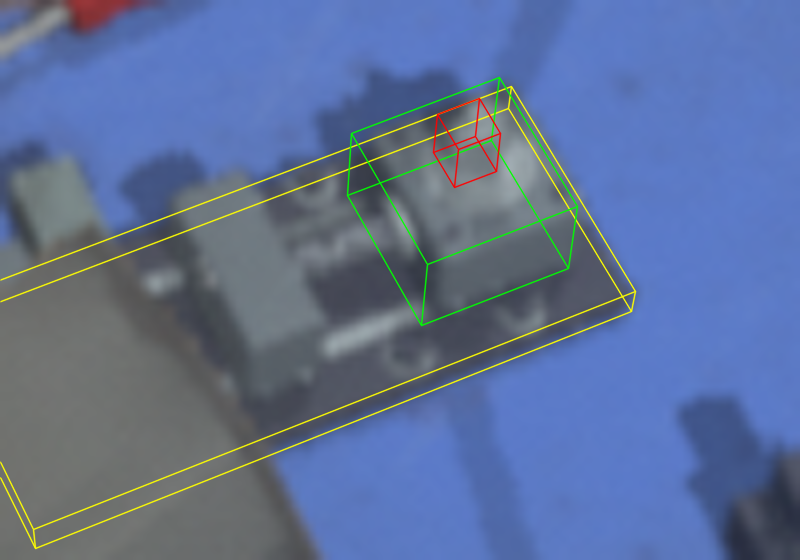

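View pics/o3.png

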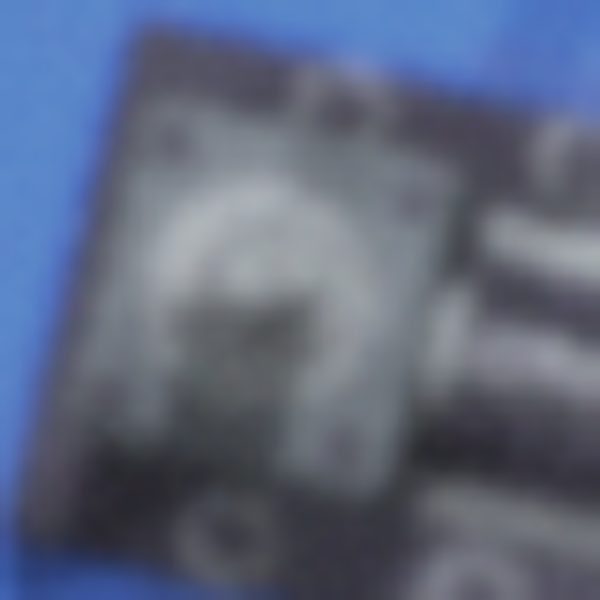

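View pics/o4.png

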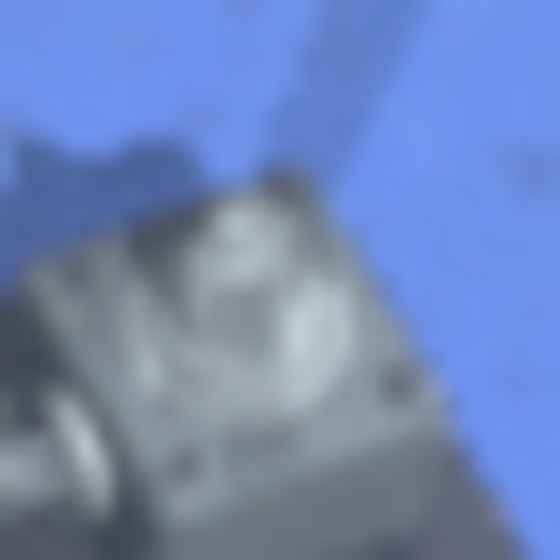

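```bash
python3 - <<'E'
from h import *
t=cam("top");s=cam("scene")
print("tip",ray(t,C(220,205,15,[(250,265)]),74),ray(s,C(295,155,16,[(245,235)]),72))
print("collar",ray(t,C(220,205,15,[(265,285)]),50))
print("head",ray(t,C(220,205,15,[(150,95),(465,175),(390,500),(90,420)]),46).round(1))
print("head s",ray(s,C(295,155,16,[(30,270),(280,175),(440,405),(180,500)]),46).round(1))
print("jaw",ray(t,C(215,200,8,[(430,150),(515,165),(475,370),(390,350)]),45).round(1))
print("stick",ray(t,C(215,200,8,[(620,68),(692,85),(580,528),(508,512)]),34).round(1))
print("fix",ray(t,C(215,200,8,[(685,190),(752,205),(700,445),(630,430)]),45).round(1))
# crank
print("boss top",ray(t,C(215,120,10,[(182,345),(270,362),(250,445),(165,428)]),58).round(1))
print("boss s",ray(s,C(235,160,5.5,[(615,285),(665,272),(682,315),(632,335)]),58).round(1))
print("knob top",ray(t,C(215,120,10,[(280,135)]),76).round(1),ray(s,C(235,160,5.5,[(715,380)]),76).round(1))
crop(t,225,120,265,180,10,"c1");crop(s,335,200,375,250,12,"c2",gain=1.3)
E
```

```text
tip [[495.33440202 263.33114365  74.        ]] [[494.34124052 264.16307096  72.        ]]
collar [[495.45565544 263.892166    50.        ]]
head [[524.6 281.3  46. ]
 [511.8 234.7  46. ]
 [463.9 246.   46. ]
 [476.4 290.2  46. ]]
head s [[466.2 247.8  46. ]
 [476.6 288.9  46. ]
 [523.3 279.9  46. ]
 [511.7 238.4  46. ]]
jaw [[506.5 195.5  45. ]
 [501.8 172.   45. ]
 [445.4 183.8  45. ]
 [451.3 207.1  45. ]]
stick [[530.2 142.3  34. ]
 [525.  122.3  34. ]
 [402.2 155.9  34. ]
 [406.9 175.6  34. ]]
fix [[494.  125.2  45. ]
 [489.5 106.8  45. ]
 [423.8 122.7  45. ]
 [428.2 141.7  45. ]]
boss top [[651.2 272.7  58. ]
 [646.8 253.   58. ]
 [627.8 257.5  58. ]
 [632.1 276.5  58. ]]
boss s [[627.5 259.7  58. ]
 [636.1 280.2  58. ]
 [655.3 271.6  58. ]
 [649.1 249.   58. ]]
knob top [[693.4 248.8  76. ]] [[690.4 252.1  76. ]]
```

View pics/c2.png

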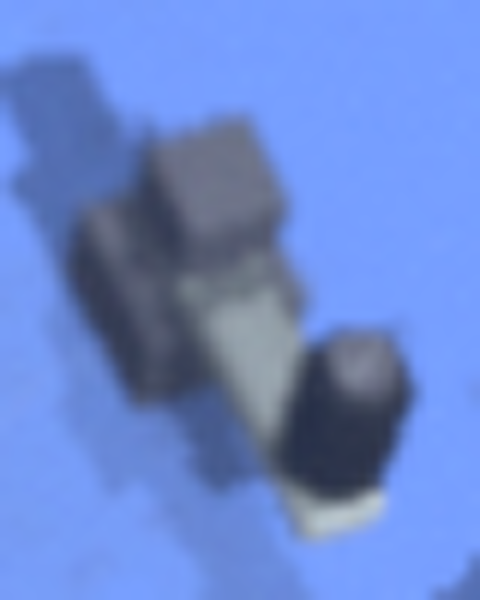

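```bash
python3 - <<'E'
from h import *
for n,(x0,y0),f in(("top",(228,211),30),("scene",(301,158),30)):
    ims=[cam(n)["pixels"].astype(float) for _ in range(4)]
    im=np.mean(ims,0)[y0:y0+20,x0:x0+20,::-1]
    im=np.clip((im-im.min())/(np.percentile(im,99)-im.min())*255,0,255).astype(np.uint8)
    cv2.imwrite(f"pics/sh_{n}.png",cv2.resize(im,None,fx=f,fy=f,interpolation=cv2.INTER_CUBIC))
E
```

```text
(no output)
```

View pics/sh_top.png

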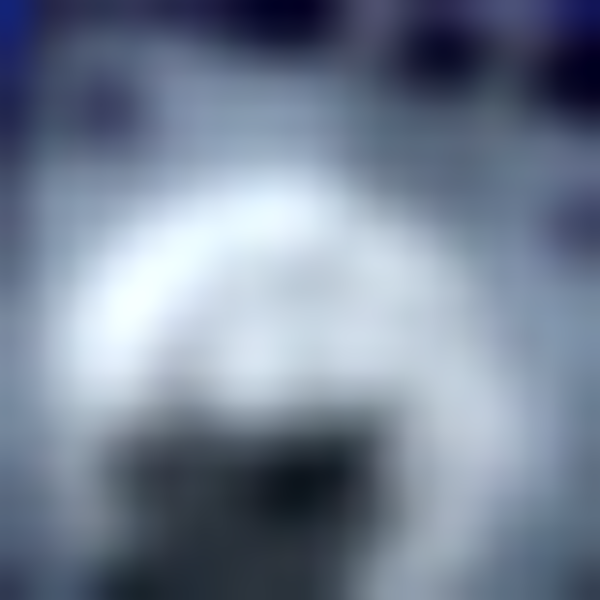

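View pics/sh_scene.png

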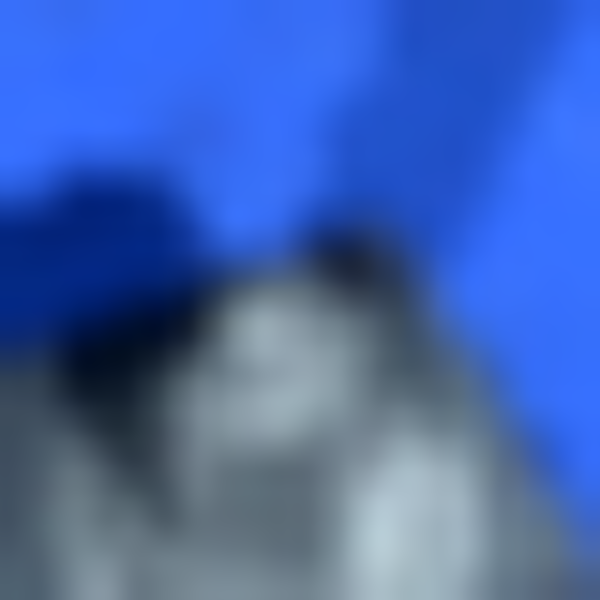

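```bash
python3 - <<'E'
from h import *
t=cam("top");s=cam("scene")
rows=[]
for n,c,(x0,y0) in(("t",t,(226,210)),("s",s,(299,156))):
    r=[]
    for a in (-40,-20,0,20):
        crop(c,x0,y0,x0+20,y0+20,10,"tmp",[(pl([495,263.6,np.radians(a)],box(-7,7,-7,7,50,70)),(0,0,255))],[([[495,263.6,74]],(0,255,0))],gain=1.2)
        r.append(cv2.imread("pics/tmp.png"))
    rows.append(np.hstack(r))
cv2.imwrite("pics/yaw.png",np.vstack(rows))
E
```

```text
(no output)
```

View pics/yaw.png

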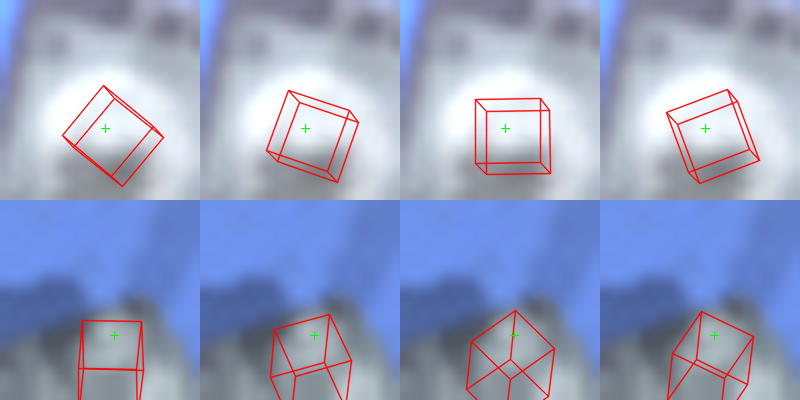

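```bash
python3 -m handwheel '0 0 -1 0 0 -1 -1;0 0 -1 0 0 -1 -1;0 0 -1 0 0 -1 -1;0 0 -1 0 0 -1 -1;0 0 -1 0 0 -1 -1;0 0 -1 0 0 -1 -1;0 0 -1 0 0 -1 -1;0 0 -1 0 0 -1 -1' 60
```

```text
time_s: 1.47
tcp_pos: [161.2, -629.6, 392.4]
tool_rot: [[0.459, 0.888, -0.0], [0.888, -0.459, -0.0], [-0.0, -0.0, -1.0]]
wrist_force: [0.2, -0.2, -0.5]
grip_width: 85.4
```

```bash
python3 -m handwheel '1 0 0 0 0 0 -1;1 0 0 0 0 0 -1;1 0 0 0 0 0 -1;1 0 0 0 0 0 -1;1 0 0 0 0 0 -1;1 0 0 0 0 0 -1;1 0 0 0 0 0 -1;1 0 0 0 0 0 -1' && python3 -m handwheel '1 0 0 0 0 0 -1;1 0 0 0 0 0 -1;1 0 0 0 0 0 -1;1 0 0 0 0 0 -1;1 0 0 0 0 0 -1;1 0 0 0 0 0 -1;1 0 0 0 0 0 -1;1 0 0 0 0 0 -1' && python3 -m handwheel '1 0 0 0 0 0 -1;1 0 0 0 0 0 -1;1 0 0 0 0 0 -1;1 0 0 0 0 0 -1;1 0 0 0 0 0 -1;1 0 0 0 0 0 -1;1 0 0 0 0 0 -1;1 0 0 0 0 0 -1'; python3 -c "
from cell import manip;print(manip.read_state()['q'].round(1))"
```

```text
time_s: 2.13
tcp_pos: [235.8, -487.0, 391.4]
tool_rot: [[0.464, 0.886, -0.0], [0.886, -0.464, -0.0], [-0.0, 0.0, -1.0]]
wrist_force: [0.4, 0.2, 0.3]
grip_width: 85.6
time_s: 2.8
tcp_pos: [310.0, -345.2, 391.5]
tool_rot: [[0.464, 0.886, 0.0], [0.886, -0.464, -0.0], [-0.0, 0.0, -1.0]]
wrist_force: [0.5, -1.4, -0.9]
grip_width: 85.7
time_s: 3.47
tcp_pos: [384.2, -203.5, 391.5]
tool_rot: [[0.464, 0.886, 0.0], [0.886, -0.464, -0.0], [-0.0, 0.0, -1.0]]
wrist_force: [0.1, -0.2, 0.3]
grip_width: 85.4
[ 51.3   2.1 -29.9 104.5   1.1  73.7  -6.5]
```

```bash
python3 -m handwheel '1 0 0 0 0 0 -1;1 0 0 0 0 0 -1;1 0 0 0 0 0 -1;1 0 0 0 0 0 -1;1 0 0 0 0 0 -1;1 0 0 0 0 0 -1;1 0 0 0 0 0 -1;1 0 0 0 0 0 -1' && python3 -m handwheel '1 0 0 0 0 0 -1;1 0 0 0 0 0 -1;1 0 0 0 0 0 -1;1 0 0 0 0 0 -1;1 0 0 0 0 0 -1;1 0 0 0 0 0 -1;1 0 0 0 0 0 -1;1 0 0 0 0 0 -1' && python3 -m handwheel '1 0 0 0 0 0 -1;1 0 0 0 0 0 -1;1 0 0 0 0 0 -1;1 0 0 0 0 0 -1;1 0 0 0 0 0 -1;1 0 0 0 0 0 -1;1 0 0 0 0 0 -1;1 0 0 0 0 0 -1'; python3 -c "
from cell import manip;print(manip.read_state()['q'].round(1))"
```

```text
time_s: 4.13
tcp_pos: [458.4, -61.8, 391.5]
tool_rot: [[0.464, 0.886, 0.0], [0.886, -0.464, -0.0], [-0.0, 0.0, -1.0]]
wrist_force: [0.0, -0.3, -0.1]
grip_width: 85.5
time_s: 4.8
tcp_pos: [532.7, 79.8, 391.3]
tool_rot: [[0.464, 0.886, 0.0], [0.886, -0.464, -0.0], [-0.0, 0.0, -1.0]]
wrist_force: [-0.1, 0.1, 0.6]
grip_width: 85.8
time_s: 5.47
tcp_pos: [607.0, 221.5, 391.2]
tool_rot: [[0.464, 0.886, -0.0], [0.886, -0.464, -0.0], [-0.0, 0.0, -1.0]]
wrist_force: [1.1, 0.1, -0.4]
grip_width: 85.3
[  3.   29.7 -42.9  74.6  19.9  83.2 -66. ]
```

```bash
python3 -m handwheel '0 0 .7 0 0 -1 -1;0 0 .7 0 0 -1 -1;0 0 .7 0 0 -1 -1;0 0 .7 0 0 -1 -1;0 0 .7 0 0 -1 -1;0 0 .7 0 0 -1 -1;0 0 .7 0 0 -1 -1;0 0 .7 0 0 -1 -1' && python3 -m handwheel '0 0 .7 0 0 -1 -1;0 0 .7 0 0 -1 -1;0 0 .7 0 0 -1 -1;0 0 .7 0 0 -1 -1;0 0 .7 0 0 -1 -1;0 0 .7 0 0 -1 -1;0 0 .7 0 0 -1 -1;0 0 .7 0 0 -1 -1';  python3 -c "
from h import *;s=manip.read_state();print(s['q'].round(1))
R=s['tool_rot'];print(R.T@(np.array([640,265,0])-s['tcp_pos']),np.degrees(np.arctan2(R[1,0],R[0,0])))"
```

```text
time_s: 6.13
tcp_pos: [606.6, 220.6, 278.6]
tool_rot: [[-0.353, 0.936, 0.0], [0.936, 0.353, -0.0], [-0.0, 0.0, -1.0]]
wrist_force: [-0.2, 0.7, 1.0]
grip_width: 85.5
time_s: 6.8
tcp_pos: [606.7, 220.5, 166.5]
tool_rot: [[-0.931, 0.364, 0.0], [0.364, 0.931, -0.0], [-0.0, -0.0, -1.0]]
wrist_force: [-0.2, 0.2, -1.0]
grip_width: 85.8
[ 11.8  47.4 -57.3  89.6  42.3  66.9  14.2]
[-14.74980419  53.6055772  166.5135043 ] 158.63334143065734
```

```bash
python3 -m handwheel '0 0 0 0 0 -.62 -1;0 0 0 0 0 -.62 -1;-.36 .85 0 0 0 0 -1;-.36 .85 0 0 0 0 -1;-.36 .85 0 0 0 0 -1;0 0 0 0 0 0 -1;0 0 0 0 0 0 -1;0 0 0 0 0 0 -1';  python3 - <<'E'
from h import *
s=manip.read_state();print(s['q'].round(1),s['tcp_pos'])
R=s['tool_rot'];print(np.degrees(np.arctan2(R[1,0],R[0,0])))
t=cam("top");c=cam("scene")
T=s['tcp_pos'];g=[T,T+[0,0,18.7]]
crop(t,195,100,275,180,7,"g1",pts=[(g,(0,255,0))]);crop(c,310,150,410,260,5.5,"g2",pts=[(g,(0,255,0))])
E
```

```text
time_s: 7.47
tcp_pos: [639.7, 264.3, 166.9]
tool_rot: [[-0.969, 0.245, -0.001], [0.245, 0.969, -0.001], [0.0, -0.001, -1.0]]
wrist_force: [-0.7, -0.0, 0.5]
grip_width: 85.7
[  6.5  51.5 -57.1  81.6  44.1  70.9  20.7] [639.6981411  264.34190812 166.93934423]
165.79700947126156
```

View pics/g2.png

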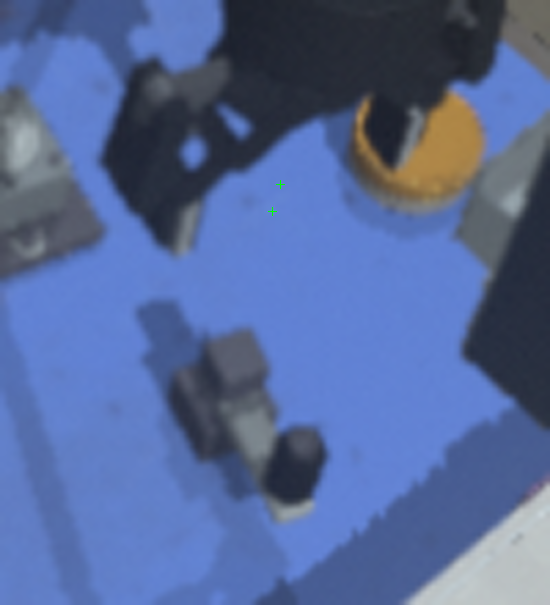

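View pics/g1.png

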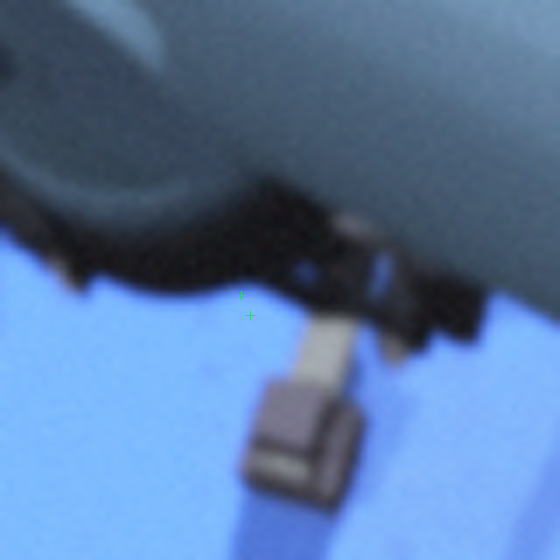

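```bash
python3 -m handwheel '0 0 1 0 0 0 -1;0 0 1 0 0 0 -1;0 0 1 0 0 0 -1;0 0 1 0 0 0 -1;0 0 1 0 0 0 -1;0 0 .9 0 0 0 -1;0 0 .7 0 0 0 -1;0 0 .1 0 0 0 -1' && python3 -m handwheel '0 0 0 0 0 0 .1;0 0 0 0 0 0 .3;0 0 0 0 0 0 .5;0 0 0 0 0 0 .7;0 0 0 0 0 0 .8;0 0 0 0 0 0 .9;0 0 0 0 0 0 1;0 0 0 0 0 0 1' 60;  python3 - <<'E'
from h import *
t=cam("top");c=cam("scene")
crop(t,195,100,275,180,7,"g3");crop(c,310,150,410,260,5.5,"g4")
E
```

```text
time_s: 8.23
tcp_pos: [638.6, 263.5, 30.2]
tool_rot: [[-0.969, 0.245, -0.003], [0.245, 0.969, -0.002], [0.003, -0.003, -1.0]]
wrist_force: [-0.9, -0.2, -0.0]
grip_width: 85.6
time_s: 8.9
tcp_pos: [640.3, 265.5, 34.3]
tool_rot: [[-0.969, 0.245, 0.001], [0.245, 0.969, 0.001], [-0.001, 0.001, -1.0]]
wrist_force: [-0.9, -0.6, 6.6]
grip_width: 21.0
```

View pics/g4.png

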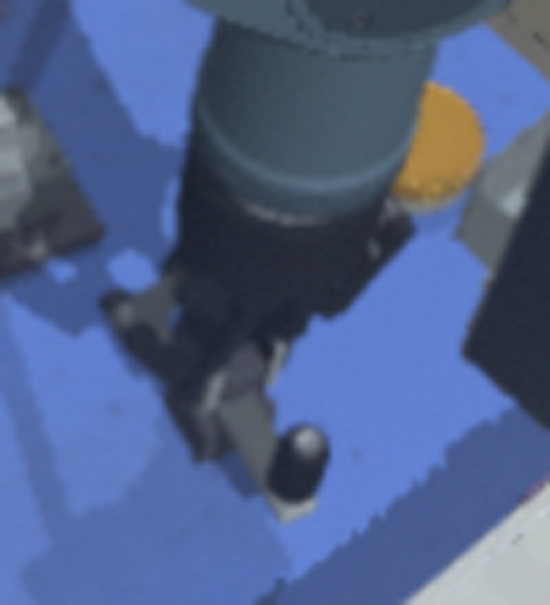

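View pics/g3.png

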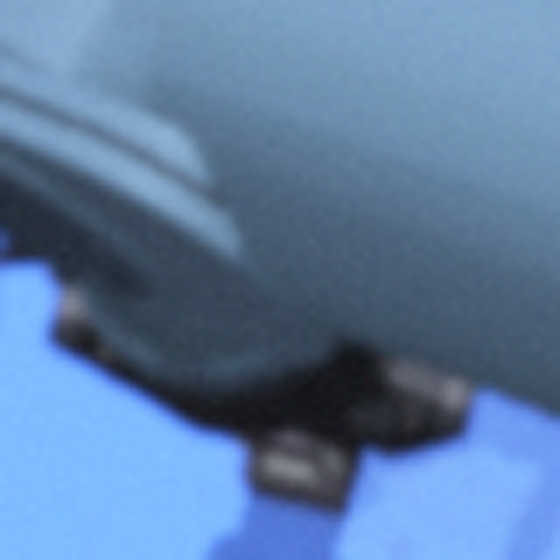

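```bash
python3 -m handwheel '0 0 -.5 0 0 0 1;0 0 -1 0 0 0 1;0 0 -1 0 0 0 1;0 0 -1 0 0 0 1;0 0 -1 0 0 0 1;0 0 -.7 0 0 0 1;.5 -.13 0 0 0 0 1;.5 -.13 0 0 0 0 1' 90 && python3 -m handwheel '1 -.27 0 0 0 0 1;1 -.27 0 0 0 0 1;1 -.27 0 0 0 0 1;1 -.27 0 0 0 0 1;1 -.27 0 0 0 0 1;1 -.27 0 0 0 0 1;0 0 0 0 0 0 1;0 0 0 0 0 0 1';  python3 - <<'E'
from h import *
s=manip.read_state();print(s['q'].round(1),s['tcp_pos'])
t=cam("top");c=cam("scene")
crop(t,195,170,275,250,7,"g5");crop(c,270,110,370,220,5.5,"g6")
E
```

```text
time_s: 9.67
tcp_pos: [619.7, 264.7, 138.2]
tool_rot: [[-0.969, 0.246, 0.001], [0.246, 0.969, 0.0], [-0.001, 0.001, -1.0]]
wrist_force: [-0.4, -0.1, -3.6]
grip_width: 20.5
time_s: 10.33
tcp_pos: [494.0, 262.5, 137.3]
tool_rot: [[-0.97, 0.243, -0.0], [0.243, 0.97, -0.001], [0.0, -0.001, -1.0]]
wrist_force: [1.3, -0.1, -3.2]
grip_width: 20.3
[  9.4  43.8 -59.9 103.9  44.1  59.4   7.7] [494.00796058 262.53692343 137.26967274]
```

View pics/g6.png

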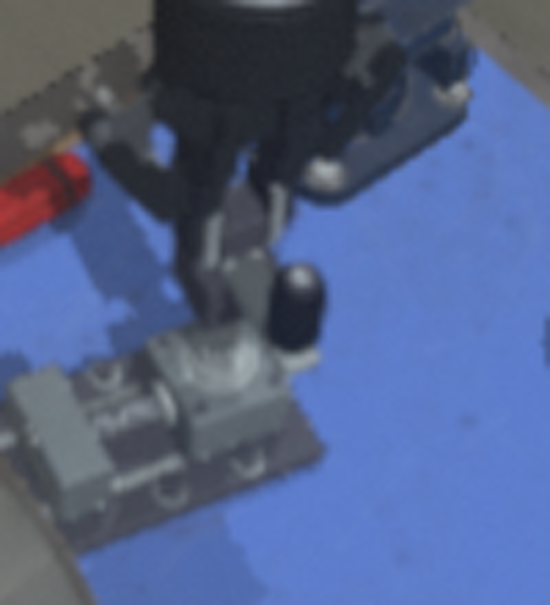

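View pics/g5.png

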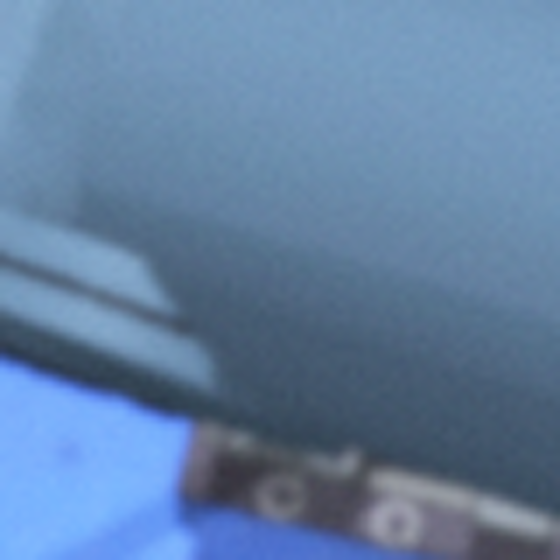

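```bash
python3 - <<'E'
from h import *
s=manip.read_state();T=s['tcp_pos'];R=s['tool_rot']
c=cam("scene")
a=np.arctan2(-R[1,0],-R[0,0]);p=[T[0],T[1],a,T[2]+12.7-47]
B=[(pl(p,box(-17,17,-17,17,0,26)),(0,255,255)),(pl(p,box(-11,11,-11,11,36,58)),(0,255,0)),(pl(p,box(-14,66,-9,9,26,36)),(0,0,255)),(pl(p,box(44,66,-11,11,38,76)),(255,255,0))]
print(np.degrees(a))
crop(c,290,130,340,190,10,"g7",B);crop(c,290,130,340,190,10,"g8")
E
cd pics; python3 -c "
import cv2,numpy as np;cv2.imwrite('g9.png',cv2.resize(np.hstack([cv2.imread('g7.png'),cv2.imread('g8.png')]),(800,480)))"
```

```text
-14.228418744396885
```

View pics/g9.png

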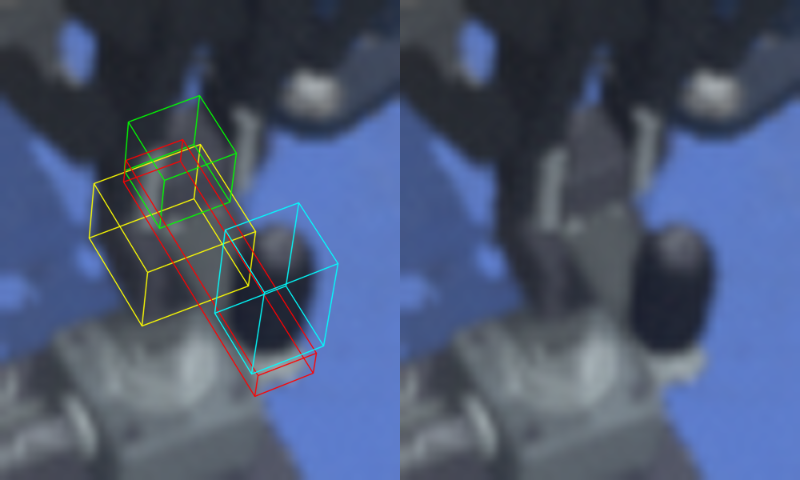

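```bash
python3 -m handwheel '-.035 .06 .5 0 0 0 1;0 0 .5 0 0 0 1;0 0 .35 0 0 0 1;0 0 .1 0 0 0 1;0 0 .1 0 0 0 1;0 0 .1 0 0 0 1;0 0 .05 0 0 0 1;0 0 0 0 0 0 1'
```

```text
time_s: 11.15
tcp_pos: [496.0, 264.1, 104.0]
tool_rot: [[-0.97, 0.245, 0.0], [0.245, 0.97, -0.0], [-0.0, -0.0, -1.0]]
wrist_force: [-1.1, -1.6, 2.7]
grip_width: 20.1
```

```bash
python3 -m handwheel '0 0 .1 0 0 0 1;0 0 .1 0 0 0 1;0 0 0 0 0 0 1;0 0 0 0 0 0 1;0 0 0 0 0 0 1;0 0 0 0 0 0 1;0 0 0 0 0 0 1;0 0 0 0 0 0 1'
```

```text
time_s: 11.82
tcp_pos: [496.7, 264.9, 102.8]
tool_rot: [[-0.97, 0.245, 0.003], [0.245, 0.97, -0.0], [-0.003, 0.001, -1.0]]
wrist_force: [-5.2, -6.8, 26.8]
grip_width: 20.7
```

```bash
python3 -m handwheel '0 0 -.03 0 0 .6 1;0 0 0 0 0 .6 1;0 0 0 0 0 .6 1;0 0 0 0 0 .6 1;0 0 0 0 0 0 1;0 0 0 0 0 0 1;0 0 0 0 0 0 1;0 0 0 0 0 0 1'
```

```text
time_s: 12.48
tcp_pos: [496.9, 265.1, 103.0]
tool_rot: [[-0.878, 0.478, 0.003], [0.478, 0.878, 0.001], [-0.003, 0.002, -1.0]]
wrist_force: [-4.3, -4.9, 22.9]
grip_width: 20.4
```

```bash
python3 -m handwheel '.05 -.11 0 0 0 0 1;0 0 0 0 0 0 1;0 0 0 0 0 0 1;0 0 0 0 0 0 1;0 0 0 0 0 0 1;0 0 0 0 0 0 1;0 0 0 0 0 0 1;0 0 0 0 0 0 1'
```

```text
time_s: 13.15
tcp_pos: [496.4, 264.8, 103.2]
tool_rot: [[-0.878, 0.478, 0.006], [0.478, 0.878, 0.004], [-0.003, 0.006, -1.0]]
wrist_force: [-0.2, -2.0, 17.5]
grip_width: 20.3
```

```bash
python3 -m handwheel '0 0 0 0 0 .6 1;0 0 0 0 0 .6 1;0 0 0 0 0 .6 1;0 0 0 0 0 .6 1;0 0 0 0 0 .6 1;0 0 0 0 0 0 1;0 0 0 0 0 0 1;0 0 0 0 0 0 1'
```

```text
time_s: 13.82
tcp_pos: [494.5, 263.8, 101.1]
tool_rot: [[-0.688, 0.726, 0.002], [0.726, 0.688, 0.002], [0.0, 0.003, -1.0]]
wrist_force: [-1.7, 2.6, -1.4]
grip_width: 20.2
```

```bash
python3 -m handwheel '0 0 .1 0 0 0 1;0 0 .1 0 0 0 1;0 0 .1 0 0 0 1;0 0 .1 0 0 0 1;0 0 0 0 0 0 1;0 0 0 0 0 0 1;0 0 0 0 0 0 1;0 0 0 0 0 0 1'
```

```text
time_s: 14.48
tcp_pos: [494.0, 263.7, 91.6]
tool_rot: [[-0.688, 0.726, 0.0], [0.726, 0.688, 0.003], [0.002, 0.002, -1.0]]
wrist_force: [-0.5, 6.6, -4.3]
grip_width: 20.6
```

```bash
python3 -m handwheel '.04 .035 .1 0 0 0 1;0 0 .1 0 0 0 1;0 0 .1 0 0 0 1;0 0 .05 0 0 0 1;0 0 .05 0 0 0 1;0 0 0 0 0 0 1;0 0 0 0 0 0 1;0 0 0 0 0 0 1'
```

```text
time_s: 15.15
tcp_pos: [494.0, 263.9, 84.1]
tool_rot: [[-0.687, 0.726, 0.0], [0.726, 0.687, 0.001], [0.0, 0.001, -1.0]]
wrist_force: [-1.0, 5.5, 2.6]
grip_width: 20.5
```

```bash
python3 -m handwheel '0 0 0 0 0 0 -1;0 0 0 0 0 0 -1;0 0 0 0 0 0 -1;0 0 0 0 0 0 -1;0 0 0 0 0 0 -1;0 0 -.2 0 0 0 -1;0 0 -.2 0 0 0 -1;0 0 -.2 0 0 0 -1' 40; python3 - <<'E'
from h import *
s=manip.read_state();T=s['tcp_pos'];R=s['tool_rot']
c=cam("scene")
B=[]
for x,y,col in((494,264,(0,255,0)),):
  p=[x,y,np.radians(-46.6),50]
  B+=[(pl(p,box(-17,17,-17,17,0,26)),(0,255,255)),(pl(p,box(-11,11,-11,11,36,58)),(0,255,0)),(pl(p,box(-14,66,-9,9,26,36)),(0,0,255)),(pl(p,box(44,66,-11,11,38,76)),(255,255,0))]
crop(c,290,130,340,190,10,"g7",B);crop(c,290,130,340,190,10,"g8")
a=np.hstack([cv2.imread('pics/g7.png'),cv2.imread('pics/g8.png')]);cv2.imwrite('pics/g10.png',cv2.resize(a,(800,480)))
E
```

```text
time_s: 15.82
tcp_pos: [494.0, 263.5, 96.4]
tool_rot: [[-0.687, 0.726, 0.0], [0.726, 0.687, -0.0], [-0.0, 0.0, -1.0]]
wrist_force: [0.3, 0.0, 0.5]
grip_width: 85.3
```

View pics/g10.png

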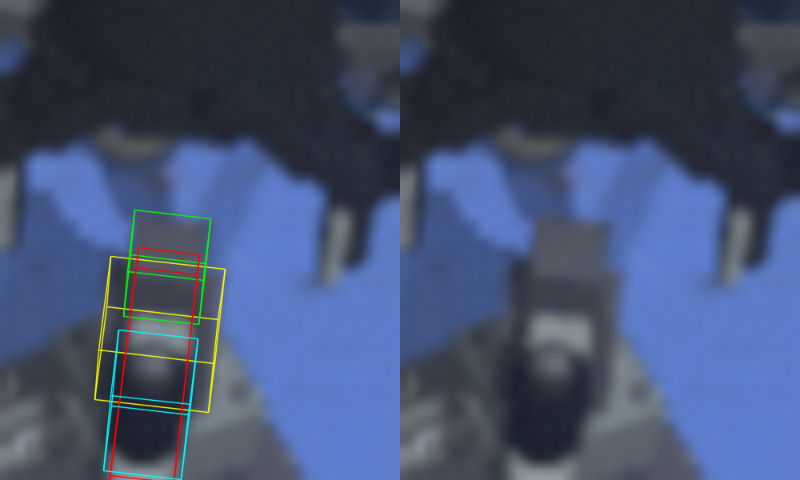

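```bash
python3 -m handwheel '-.5 0 0 0 0 0 -1;-.75 0 0 0 0 0 -1;-.75 0 0 0 0 0 -1;-.75 0 0 0 0 0 -1;0 0 0 0 0 0 -.5;0 0 0 0 0 0 0;0 0 0 0 0 0 .3;0 0 0 0 0 0 .5' 40;python3 -m handwheel '0 0 0 0 0 0 .7;0 0 0 0 0 0 .8;0 0 0 0 0 0 1;0 0 0 0 0 0 1;0 0 0 0 0 0 1;0 0 0 0 0 0 1;0 0 0 0 0 0 1;0 0 0 0 0 0 1' 40; python3 -c "
from cell import manip;print(manip.read_state()['q'].round(1))"
```

```text
time_s: 16.53
tcp_pos: [531.0, 224.5, 96.0]
tool_rot: [[-0.688, 0.725, -0.0], [0.725, 0.688, 0.001], [0.001, 0.0, -1.0]]
wrist_force: [0.0, -0.1, 0.0]
grip_width: 38.6
time_s: 17.2
tcp_pos: [531.4, 223.9, 95.8]
tool_rot: [[-0.687, 0.726, -0.001], [0.726, 0.687, 0.0], [0.001, -0.0, -1.0]]
wrist_force: [-2.5, 2.1, -1.0]
grip_width: 21.5
[  8.2  44.6 -50.2 102.8  42.1  53.4 -17.3]
```

```bash
python3 -m handwheel '.09 -.71 0 0 0 0 1;.28 -.66 0 0 0 0 1;.44 -.57 0 0 0 0 1;.57 -.44 0 0 0 0 1;.66 -.28 0 0 0 0 1;.71 -.09 0 0 0 0 1;.71 .09 0 0 0 0 1;.66 .28 0 0 0 0 1'; python3 - <<'E'
from h import *
s=manip.read_state();F=s['wrist_force'];r=s['tcp_pos'][:2]-[494,264];n=r/np.hypot(*r);t=np.array([n[1],-n[0]])
print(np.hypot(*r),np.degrees(np.arctan2(r[1],r[0])),"tan",F[:2]@t,"rad",F[:2]@n,F)
crop(cam("scene"),260,110,370,220,5.5,"w1")
E
```

```text
time_s: 17.87
tcp_pos: [441.0, 247.9, 95.9]
tool_rot: [[-0.686, 0.728, 0.001], [0.728, 0.686, -0.005], [-0.005, -0.003, -1.0]]
wrist_force: [-0.3, -5.7, 4.4]
grip_width: 21.3
55.36550997907272 -163.116838101317 tan -5.40617517287042 rad 1.9049441648106809 [-0.25277236 -5.72639925  4.43302971]
```

View pics/w1.png

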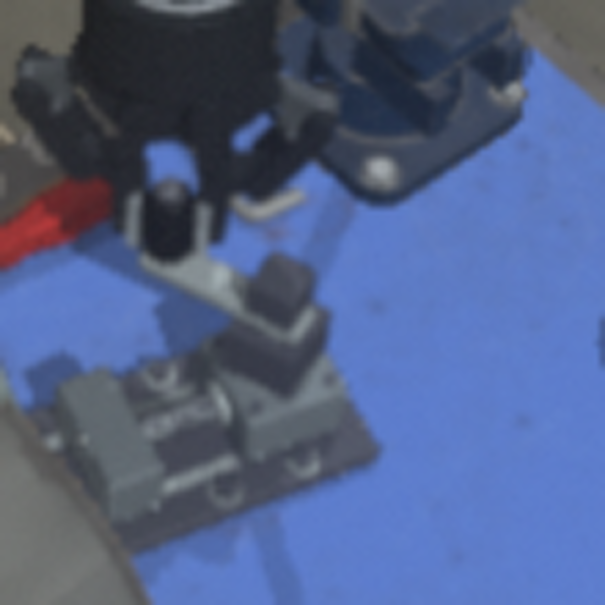

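```bash
cat > f.py <<'E'
from h import *
import sys
s=manip.read_state();F=s['wrist_force'];r=s['tcp_pos'][:2]-[494,264];n=r/np.hypot(*r);t=np.array([n[1],-n[0]])
print("R %.1f ang %.1f tan %.2f rad %.2f Fz %.1f"%(np.hypot(*r),np.degrees(np.arctan2(r[1],r[0])),F[:2]@t,F[:2]@n,F[2]), "v",s['joint_velocities'].round(1))
E
python3 -m handwheel '.57 .44 0 0 0 0 1;.44 .57 0 0 0 0 1;.28 .66 0 0 0 0 1;.09 .71 0 0 0 0 1;-.09 .71 0 0 0 0 1;-.28 .66 0 0 0 0 1;-.44 .57 0 0 0 0 1;-.57 .44 0 0 0 0 1';python3 f.py;  python3 -m handwheel '-.66 .28 0 0 0 0 1;-.71 .09 0 0 0 0 1;-.71 -.09 0 0 0 0 1;-.66 -.28 0 0 0 0 1;-.57 -.44 0 0 0 0 1;-.44 -.57 0 0 0 0 1;-.28 -.66 0 0 0 0 1;-.09 -.71 0 0 0 0 1';python3 f.py
```

```text
time_s: 18.58
tcp_pos: [508.6, 318.4, 96.3]
tool_rot: [[-0.689, 0.725, -0.002], [0.725, 0.689, 0.002], [0.003, 0.0, -1.0]]
wrist_force: [-4.9, 1.3, 2.3]
grip_width: 21.2
R 56.3 ang 74.9 tan -5.03 rad 0.00 Fz 2.3 v [  5.2   9.3   3.  -19.7   0.3   9.9  17.4]
time_s: 19.25
tcp_pos: [531.9, 225.2, 96.0]
tool_rot: [[-0.687, 0.726, 0.001], [0.726, 0.687, 0.005], [0.003, 0.004, -1.0]]
wrist_force: [-2.0, 9.8, -4.6]
grip_width: 21.1
R 54.3 ang -45.7 tan -5.42 rad -8.42 Fz -4.6 v [ 14.8 -11.1  -3.9  23.9  -0.6 -12.    0.1]
```

```bash
python3 -m handwheel '.09 -.71 0 0 0 0 1;.28 -.66 0 0 0 0 1;.44 -.57 0 0 0 0 1;.57 -.44 0 0 0 0 1;.66 -.28 0 0 0 0 1;.71 -.09 0 0 0 0 1;.71 .09 0 0 0 0 1;.66 .28 0 0 0 0 1';python3 f.py
python3 -m handwheel '.57 .44 0 0 0 0 1;.44 .57 0 0 0 0 1;.28 .66 0 0 0 0 1;.09 .71 0 0 0 0 1;-.09 .71 0 0 0 0 1;-.28 .66 0 0 0 0 1;-.44 .57 0 0 0 0 1;-.57 .44 0 0 0 0 1';python3 f.py;python3 - <<'E'
from h import *
c=cam("scene");t=cam("top")
crop(c,240,140,340,230,5.5,"w2");crop(t,215,190,315,275,7,"w3")
E
```

```text
time_s: 19.92
tcp_pos: [441.1, 247.9, 95.9]
tool_rot: [[-0.686, 0.728, 0.001], [0.728, 0.686, -0.005], [-0.004, -0.003, -1.0]]
wrist_force: [-0.5, -6.3, 5.2]
grip_width: 21.2
R 55.3 ang -163.0 tan -5.90 rad 2.31 Fz 5.2 v [-20.9   2.2   0.5  -4.3   0.1   2.5 -18. ]
time_s: 20.58
tcp_pos: [508.6, 318.4, 96.4]
tool_rot: [[-0.689, 0.725, -0.002], [0.725, 0.689, 0.002], [0.003, 0.0, -1.0]]
wrist_force: [-5.0, 1.7, 2.7]
grip_width: 21.2
R 56.3 ang 75.0 tan -5.24 rad 0.31 Fz 2.7 v [  5.3   9.3   3.  -19.7   0.2   9.7  17.5]
```

View pics/w3.png

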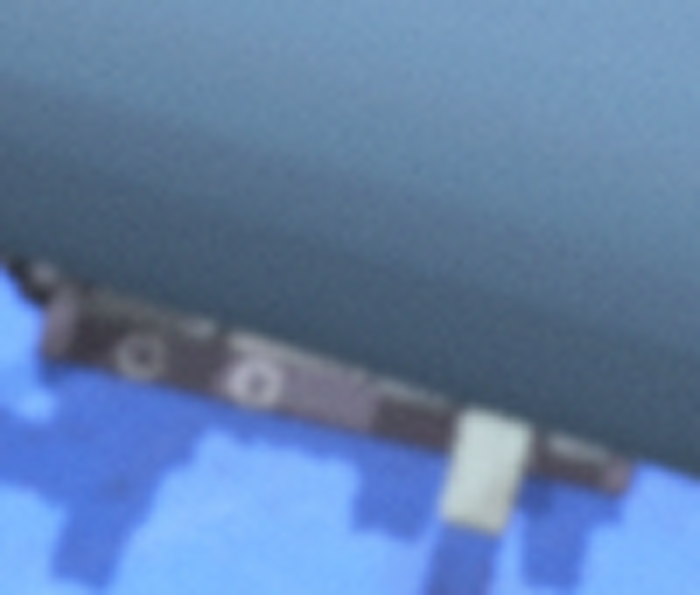

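View pics/w2.png

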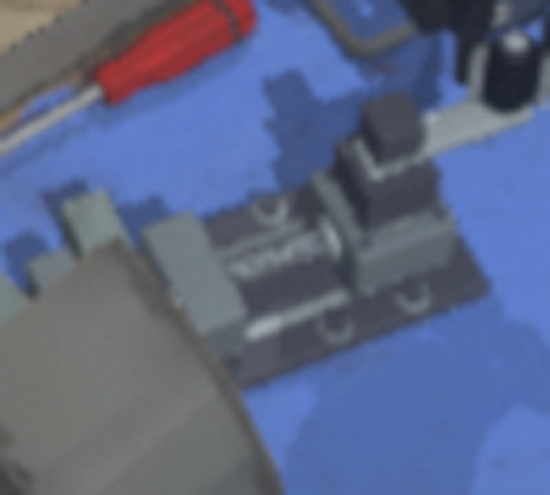

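```bash
python3 -m handwheel '-.66 .28 0 0 0 0 1;-.71 .09 0 0 0 0 1;-.71 -.09 0 0 0 0 1;-.66 -.28 0 0 0 0 1;-.57 -.44 0 0 0 0 1;-.44 -.57 0 0 0 0 1;-.28 -.66 0 0 0 0 1;-.09 -.71 0 0 0 0 1';python3 f.py
```

```text
time_s: 21.35
tcp_pos: [531.4, 224.8, 96.0]
tool_rot: [[-0.687, 0.726, 0.001], [0.726, 0.687, 0.004], [0.003, 0.003, -1.0]]
wrist_force: [-1.6, 8.8, -4.2]
grip_width: 21.0
R 54.2 ang -46.4 tan -4.91 rad -7.42 Fz -4.2 v [ 14.8 -11.2  -3.8  23.9  -0.7 -12.1   0.1]
```

```bash
python3 -m handwheel '.023 -.178 0 0 0 0 1;.023 -.178 0 0 0 0 1;.023 -.178 0 0 0 0 1;.023 -.178 0 0 0 0 1;.07 -.165 0 0 0 0 1;.07 -.165 0 0 0 0 1;.07 -.165 0 0 0 0 1;.07 -.165 0 0 0 0 1';python3 f.py
```

```text
time_s: 22.02
tcp_pos: [507.4, 211.9, 96.2]
tool_rot: [[-0.688, 0.726, 0.003], [0.726, 0.688, 0.004], [0.001, 0.005, -1.0]]
wrist_force: [2.6, 7.1, -5.6]
grip_width: 21.0
R 53.8 ang -75.5 tan -4.26 rad -6.24 Fz -5.6 v [ 1.8 -3.  -1.1  6.3 -0.3 -3.5 -2.1]
```

```bash
python3 -m handwheel '.11 -.143 0 0 0 0 1;.11 -.143 0 0 0 0 1;.11 -.143 0 0 0 0 1;.11 -.143 0 0 0 0 1;.143 -.11 0 0 0 0 1;.143 -.11 0 0 0 0 1;.143 -.11 0 0 0 0 1;.143 -.11 0 0 0 0 1';python3 f.py
```

```text
time_s: 22.68
tcp_pos: [480.1, 211.8, 96.3]
tool_rot: [[-0.687, 0.727, 0.004], [0.727, 0.687, 0.003], [-0.001, 0.005, -1.0]]
wrist_force: [7.0, 6.1, -6.7]
grip_width: 21.2
R 54.0 ang -105.0 tan -5.16 rad -7.68 Fz -6.7 v [-0.9 -2.6 -0.9  5.1 -0.  -2.9 -4. ]
```

```bash
python3 -m handwheel '.18 -.05 0 0 0 0 1;.165 -.07 0 0 0 0 1;.165 -.07 0 0 0 0 1;.165 -.07 0 0 0 0 1;.178 -.023 0 0 0 0 1;.178 -.023 0 0 0 0 1;.178 -.023 0 0 0 0 1;.178 -.023 0 0 0 0 1';python3 f.py
```

```text
time_s: 23.35
tcp_pos: [456.1, 224.9, 96.1]
tool_rot: [[-0.686, 0.727, 0.004], [0.727, 0.686, -0.001], [-0.004, 0.002, -1.0]]
wrist_force: [5.3, -0.4, -1.1]
grip_width: 21.3
R 54.5 ang -134.1 tan -4.14 rad -3.40 Fz -1.1 v [-3.6 -1.2 -0.3  2.5 -0.  -1.4 -5.1]
```

```bash
python3 -m handwheel '.178 .023 0 0 0 0 1;.178 .023 0 0 0 0 1;.178 .023 0 0 0 0 1;.178 .023 0 0 0 0 1;.165 .07 0 0 0 0 1;.165 .07 0 0 0 0 1;.165 .07 0 0 0 0 1;.165 .07 0 0 0 0 1';python3 f.py
```

```text
time_s: 24.02
tcp_pos: [439.9, 251.2, 95.8]
tool_rot: [[-0.687, 0.726, -0.001], [0.726, 0.687, -0.001], [-0.0, -0.001, -1.0]]
wrist_force: [2.6, -3.9, 4.1]
grip_width: 21.1
R 55.5 ang -166.7 tan -4.40 rad -1.59 Fz 4.1 v [-5.2  0.7  0.3 -1.2  0.3  0.3 -4.4]
```

```bash
python3 -m handwheel '.143 .11 0 0 0 0 1;.143 .11 0 0 0 0 1;.143 .11 0 0 0 0 1;.143 .11 0 0 0 0 1;.11 .143 0 0 0 0 1;.11 .143 0 0 0 0 1;.11 .143 0 0 0 0 1;.11 .143 0 0 0 0 1';python3 f.py
```

```text
time_s: 24.68
tcp_pos: [439.8, 279.9, 95.6]
tool_rot: [[-0.688, 0.726, -0.002], [0.726, 0.688, -0.001], [0.001, -0.003, -1.0]]
wrist_force: [-0.7, -3.7, 5.6]
grip_width: 20.9
R 56.5 ang 163.6 tan -3.76 rad -0.41 Fz 5.6 v [-4.7  2.1  0.8 -4.1  0.4  2.1 -2.4]
```

```bash
python3 - <<'E'
from h import *
c=cam("scene");t=cam("top")
crop(c,240,150,310,210,9,"w4");crop(t,245,200,315,275,8,"w5")
E
```

```text
(no output)
```

View pics/w5.png

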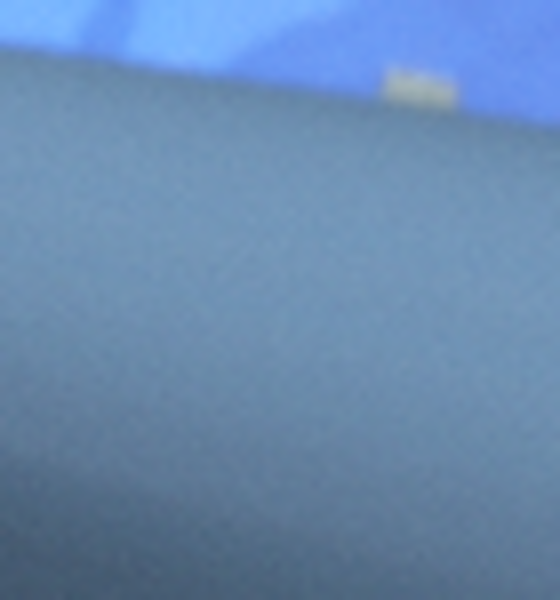

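View pics/w4.png

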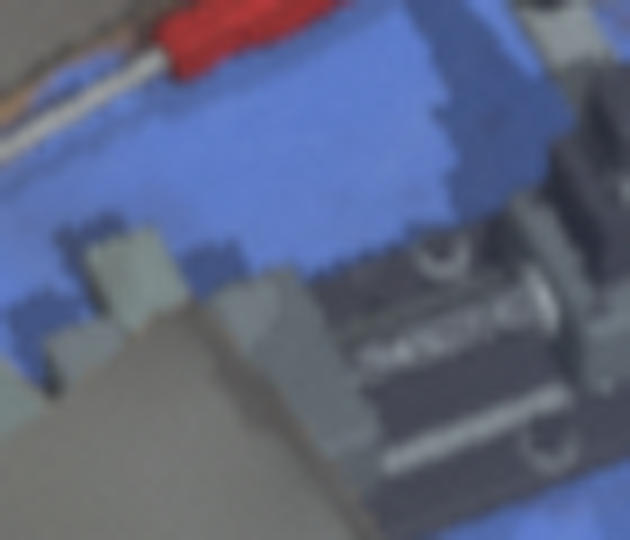

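```bash
python3 -m handwheel '.07 .165 0 0 0 0 1;.07 .165 0 0 0 0 1;.07 .165 0 0 0 0 1;.07 .165 0 0 0 0 1;.023 .178 0 0 0 0 1;.023 .178 0 0 0 0 1;.023 .178 0 0 0 0 1;.023 .178 0 0 0 0 1';python3 f.py
```

```text
time_s: 25.45
tcp_pos: [454.0, 304.6, 95.7]
tool_rot: [[-0.688, 0.726, -0.003], [0.726, 0.688, -0.0], [0.002, -0.003, -1.0]]
wrist_force: [-2.9, -3.2, 6.0]
grip_width: 20.9
R 57.0 ang 134.6 tan -4.31 rad -0.22 Fz 6.0 v [-3.1  3.1  1.1 -6.1  0.4  3.1  0.5]
```

```bash
python3 -m handwheel '-.023 .178 0 0 0 0 1;-.023 .178 0 0 0 0 1;-.023 .178 0 0 0 0 1;-.023 .178 0 0 0 0 1;-.07 .165 0 0 0 0 1;-.07 .165 0 0 0 0 1;-.07 .165 0 0 0 0 1;-.07 .165 0 0 0 0 1';python3 f.py
```

```text
time_s: 26.12
tcp_pos: [477.8, 318.8, 95.6]
tool_rot: [[-0.689, 0.725, -0.005], [0.725, 0.689, 0.0], [0.004, -0.003, -1.0]]
wrist_force: [-7.8, -2.6, 6.1]
grip_width: 20.9
R 57.1 ang 106.5 tan -8.16 rad -0.26 Fz 6.1 v [-1.1  3.   0.8 -6.1  0.   3.4  2.9]
```

```bash
python3 -m handwheel '.023 -.178 0 0 0 0 1;0 0 0 0 0 0 1;0 0 0 0 0 0 1;0 0 0 0 0 0 1;0 0 0 0 0 0 1;0 0 0 0 0 0 1;0 0 0 0 0 0 1;0 0 0 0 0 0 1';python3 f.py
```

```text
time_s: 26.78
tcp_pos: [476.8, 317.7, 96.2]
tool_rot: [[-0.688, 0.725, -0.002], [0.725, 0.688, 0.003], [0.004, 0.001, -1.0]]
wrist_force: [-4.7, 3.3, 5.0]
grip_width: 21.5
R 56.4 ang 107.8 tan -3.41 rad 4.59 Fz 5.0 v [ 0.   0.  -0.   0.   0.1 -0.1  0.1]
```

```bash
python3 -m handwheel '0 0 0 0 0 0 -1;0 0 0 0 0 0 -1;0 0 0 0 0 0 -1;0 0 0 0 0 0 -1;0 0 0 0 0 1 -1;0 0 0 0 0 1 -1;0 0 0 0 0 1 -1;0 0 0 0 0 1 -1';python3 -m handwheel '0 0 0 0 0 .22 -1;0 0 0 0 0 0 -1;0 0 0 0 0 0 -1;0 0 0 0 0 0 -1;0 0 0 0 0 0 -1;0 0 0 0 0 0 -1;0 0 0 0 0 0 -1;0 0 0 0 0 0 -1'; python3 - <<'E'
from h import *
s=manip.read_state();T=s['tcp_pos'];R=s['tool_rot'];print(s['q'].round(1),np.degrees(np.arctan2(R[1,0],R[0,0])))
print(R.T@(np.array([494,264.8,84.2])-T)/20)
c=cam("scene")
crop(c,250,110,340,210,6,"x1")
p=[494,264.8,np.radians(108),50]
B=[(pl(p,box(-17,17,-17,17,0,26)),(0,255,255)),(pl(p,box(-11,11,-11,11,36,58)),(0,255,0)),(pl(p,box(-14,66,-9,9,26,36)),(0,0,255)),(pl(p,box(44,66,-11,11,38,76)),(255,255,0))]
crop(c,280,120,340,190,8,"x2",B)
E
```

```text
time_s: 27.45
tcp_pos: [478.5, 315.0, 95.7]
tool_rot: [[-0.327, 0.945, 0.0], [0.945, 0.327, -0.0], [-0.0, -0.0, -1.0]]
wrist_force: [0.5, -0.9, -0.3]
grip_width: 85.1
time_s: 28.12
tcp_pos: [478.3, 315.4, 95.8]
tool_rot: [[-0.311, 0.95, -0.0], [0.95, 0.311, 0.0], [0.0, -0.0, -1.0]]
wrist_force: [-0.7, 0.1, 0.1]
grip_width: 85.3
[ -5.5  42.  -45.  103.5  37.7  50.7 -50.2] 108.10532348205524
[-2.64989506 -0.03786191  0.58045118]
```

View pics/x1.png

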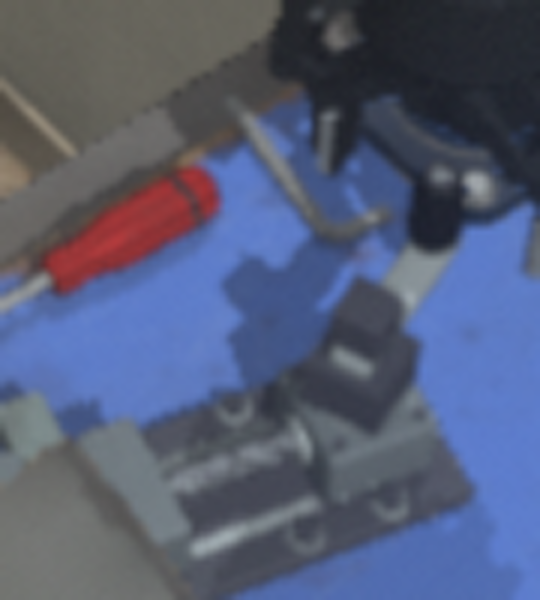

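View pics/x2.png

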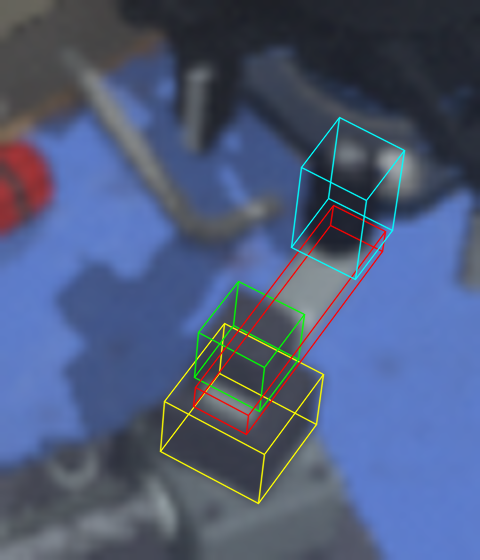

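```bash
python3 -m handwheel '-.65 -.01 0 0 0 0 -1;-.7 -.01 0 0 0 0 -1;-.7 -.01 0 0 0 0 -1;-.6 -.01 0 0 0 0 -1;0 0 .3 0 0 0 -1;0 0 .24 0 0 0 -.5;0 0 0 0 0 0 0;0 0 0 0 0 0 .4' 60;python3 -m handwheel '0 0 0 0 0 0 .6;0 0 0 0 0 0 .8;0 0 0 0 0 0 1;0 0 0 0 0 0 1;0 0 0 0 0 0 1;0 0 0 0 0 0 1;0 0 0 0 0 0 1;0 0 0 0 0 0 1' 80
```

```text
time_s: 28.83
tcp_pos: [493.2, 265.7, 84.7]
tool_rot: [[-0.312, 0.95, -0.001], [0.95, 0.312, 0.0], [0.001, -0.001, -1.0]]
wrist_force: [-0.2, 0.1, 0.3]
grip_width: 52.0
time_s: 29.5
tcp_pos: [493.8, 265.5, 85.5]
tool_rot: [[-0.311, 0.95, 0.0], [0.95, 0.311, 0.001], [0.001, 0.0, -1.0]]
wrist_force: [-2.1, -0.6, 6.3]
grip_width: 20.6
```

Gripped on the boss. I'll lift slowly, straight up.

```bash
python3 -m handwheel '0 0 -.15 0 0 0 1;0 0 -.25 0 0 0 1;0 0 -.3 0 0 0 1;0 0 -.3 0 0 0 1;0 0 -.3 0 0 0 1;0 0 -.3 0 0 0 1;0 0 -.3 0 0 0 1;0 0 -.3 0 0 0 1';python3 -m handwheel '0 0 -.5 0 0 0 1;0 0 -.5 0 0 0 1;0 0 -.5 0 0 0 1;0 0 -.5 0 0 0 1;0 0 0 0 0 0 1;0 0 0 0 0 0 1;0 0 0 0 0 0 1;0 0 0 0 0 0 1'; python3 - <<'E'
from h import *
s=manip.read_state();T=s['tcp_pos'];print(s['q'].round(1),s['wrist_force'])
c=cam("scene");t=cam("top")
crop(c,250,90,350,200,5.4,"x3");cv2.imwrite("pics/x4.png",t["pixels"][:,:,::-1])
E
```

```text
time_s: 30.17
tcp_pos: [494.0, 264.2, 129.7]
tool_rot: [[-0.31, 0.951, 0.0], [0.951, 0.31, -0.001], [-0.001, -0.0, -1.0]]
wrist_force: [0.1, -0.8, -3.7]
grip_width: 20.4
time_s: 30.83
tcp_pos: [493.6, 264.5, 168.5]
tool_rot: [[-0.311, 0.951, -0.001], [0.951, 0.311, -0.001], [-0.0, -0.001, -1.0]]
wrist_force: [0.4, 0.4, -2.7]
grip_width: 20.6
[  3.4  35.6 -49.6 103.   32.1  56.7 -41.2] [ 0.4187394   0.36940686 -2.66588555]
```

View pics/x3.png

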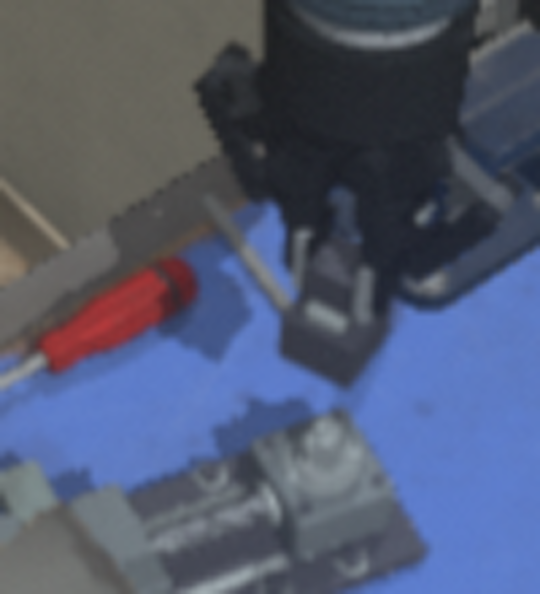

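View pics/x4.png

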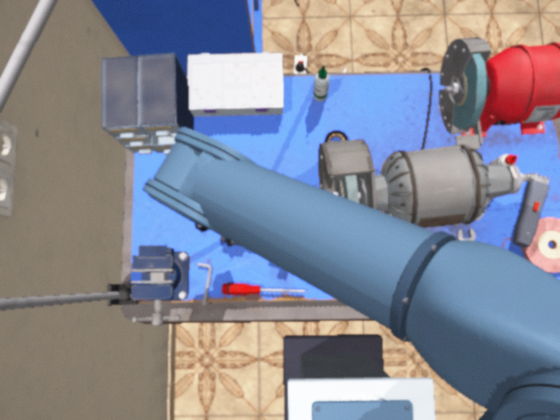

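```bash
python3 -m handwheel '-.16 .48 0 0 0 0 1;-.31 .95 0 0 0 0 1;-.31 .95 0 0 0 0 1;-.31 .95 0 0 0 0 1;-.31 .95 0 0 0 0 1;-.31 .95 0 0 0 0 1;-.31 .95 0 0 0 0 1;-.16 .48 0 0 0 0 1';python3 -m handwheel '0 0 .5 0 0 0 1;0 0 1 0 0 0 1;0 0 1 0 0 0 1;0 0 1 0 0 0 1;0 0 1 0 0 0 1;0 0 1 0 0 0 1;0 0 .5 0 0 0 1;0 0 .2 0 0 0 1'
```

```text
time_s: 31.6
tcp_pos: [637.3, 263.5, 168.3]
tool_rot: [[-0.308, 0.951, 0.001], [0.951, 0.308, -0.0], [-0.001, 0.001, -1.0]]
wrist_force: [-0.2, 0.0, -3.8]
grip_width: 20.3
time_s: 32.27
tcp_pos: [632.2, 263.9, 42.2]
tool_rot: [[-0.311, 0.95, -0.004], [0.95, 0.311, -0.002], [-0.001, -0.004, -1.0]]
wrist_force: [-0.5, -0.7, -3.7]
grip_width: 20.4
```

```bash
python3 -m handwheel '0 0 .1 0 0 0 1;0 0 .08 0 0 0 1;0 0 .05 0 0 0 1;0 0 .04 0 0 0 1;0 0 0 0 0 0 1;0 0 0 0 0 0 1;0 0 0 0 0 0 1;0 0 0 0 0 0 1'
```

```text
time_s: 32.93
tcp_pos: [634.2, 264.8, 39.9]
tool_rot: [[-0.31, 0.951, 0.0], [0.951, 0.31, 0.0], [-0.0, 0.0, -1.0]]
wrist_force: [-0.1, -0.5, -3.4]
grip_width: 20.4
```

```bash
python3 -m handwheel '0 0 .06 0 0 0 1;0 0 .06 0 0 0 1;0 0 .05 0 0 0 1;0 0 .03 0 0 0 1;0 0 0 0 0 0 1;0 0 0 0 0 0 1;0 0 0 0 0 0 1;0 0 0 0 0 0 1'
```

```text
time_s: 33.6
tcp_pos: [634.1, 264.7, 35.7]
tool_rot: [[-0.311, 0.951, -0.0], [0.951, 0.311, -0.0], [-0.0, -0.0, -1.0]]
wrist_force: [-0.8, -0.2, -1.5]
grip_width: 20.4
```

```bash
python3 -m handwheel '0 0 .02 0 0 0 1;0 0 .02 0 0 0 1;0 0 0 0 0 0 1;0 0 0 0 0 0 .6;0 0 0 0 0 0 .3;0 0 0 0 0 0 -.3;0 0 0 0 0 0 -1;0 0 0 0 0 0 -1';python3 -m handwheel '0 0 0 0 0 0 -1;0 0 0 0 0 0 -1;0 0 -.2 0 0 0 -1;0 0 -.5 0 0 0 -1;0 0 -1 0 0 0 -1;0 0 -1 0 0 0 -1;0 0 -1 0 0 0 -1;0 0 -1 0 0 0 -1';python3 -m handwheel '0 0 -1 0 0 0 -1;0 0 -1 0 0 0 -1;0 0 -1 0 0 0 -1;0 0 -1 0 0 0 -1;0 0 -1 0 0 0 -1;0 0 -1 0 0 0 -1;0 0 -1 0 0 0 -1;0 0 0 0 0 0 -1'; python3 - <<'E'
from h import *
c=cam("scene");t=cam("top")
crop(c,230,140,370,250,5.5,"y3");cv2.imwrite("pics/y4.png",t["pixels"][:,:,::-1])
E
```

```text
time_s: 34.27
tcp_pos: [634.3, 265.0, 34.9]
tool_rot: [[-0.311, 0.951, 0.0], [0.951, 0.311, 0.0], [0.0, 0.001, -1.0]]
wrist_force: [-1.6, -1.0, -0.3]
grip_width: 65.2
time_s: 34.93
tcp_pos: [634.2, 265.0, 130.9]
tool_rot: [[-0.311, 0.951, 0.001], [0.951, 0.311, 0.001], [0.0, 0.001, -1.0]]
wrist_force: [-0.3, -0.2, -0.6]
grip_width: 85.4
time_s: 35.6
tcp_pos: [635.5, 266.5, 274.6]
tool_rot: [[-0.311, 0.951, 0.007], [0.951, 0.311, 0.004], [0.002, 0.007, -1.0]]
wrist_force: [0.8, 0.2, 1.4]
grip_width: 85.4
```

View pics/y3.png

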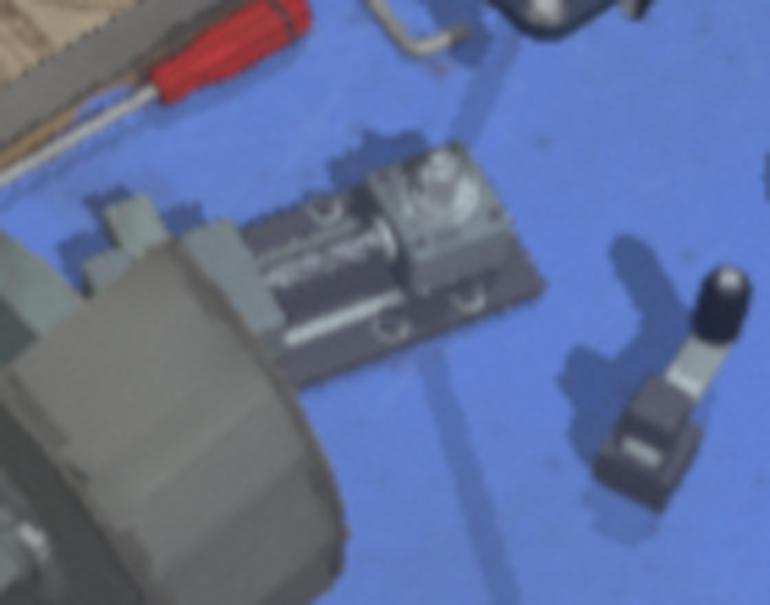

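View pics/y4.png

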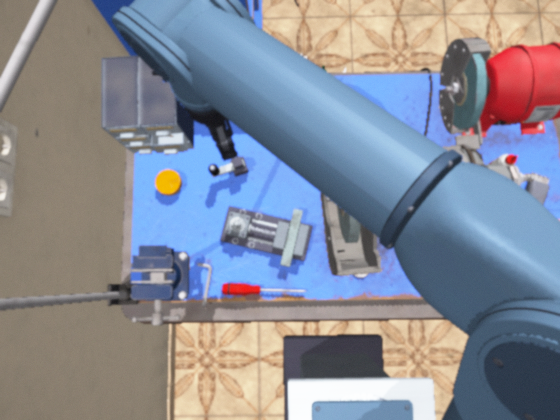

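```bash
python3 - <<'E'
from h import *
t=cam("top")
crop(t,215,200,315,275,8,"y5")
E
```

```text
(no output)
```

View pics/y5.png

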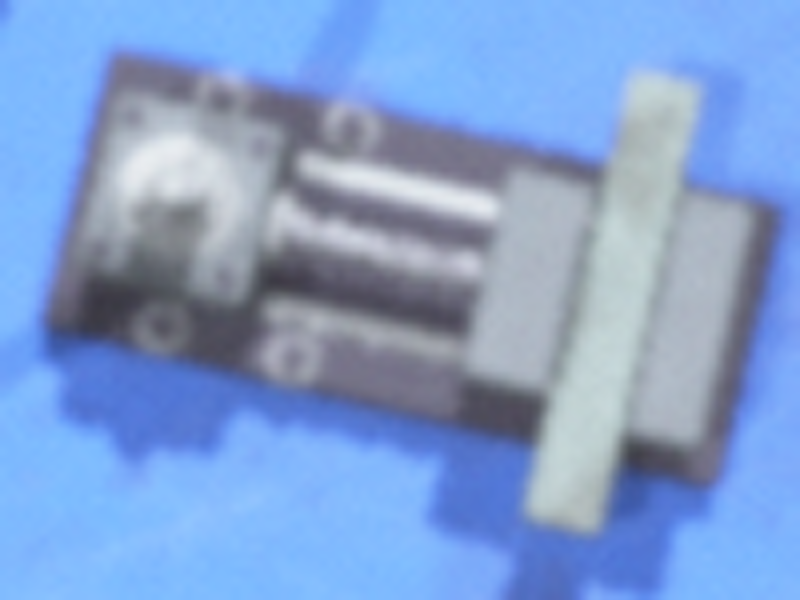

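```bash
python3 -c "
from cell import manip
s=manip.read_state();print(s['time_s'],s['wrist_force'],s['joint_velocities'].round(2));print(manip.hand_in())"
```

```text
35.75 [ 0.22403124 -0.42566353 -0.78382457] [0.03 1.12 0.64 1.06 0.14 0.01 0.03]
the job is handed in; nothing more can be done
None
```

The job is done and handed in at 35.75 s of the 72 s allowed. The hand-in reports no verdict, so everything below is from my own checks.

- **Fitting:** I gripped the crank by its boss and put it on the shaft end. It first stopped on top of the square, so I turned it about 32° clockwise under light pressure until it dropped in. It then went down to the collar at the expected height.
- **Winding:** I held the knob and wound about 2.5 turns clockwise. Running free took about 4 to 5 N at the knob, and the last 30° rose to 8.2 N. That is about 3.9 N more, roughly 150 N of squeeze.
- **Putting the crank down:** I backed off slightly, lifted the crank straight off and set it down on bare table close to where it had first stood.

**Last checks:**
- The pictures show the stick square between both jaws with no gap seen. The crank stands upright on its hub, and the gripper is clear above it with the wrist force near zero.
- The red screwdriver and the tin look unmoved. The flange and the tape could not be seen in the last pictures, but the arm did not work near either of them.

**Less certain:**
- The squeeze comes only from that one rise in force, which sits at the upper end of the firm range. The free-running force itself varied between 3.8 and 5.2 N at slow speed.
- The circle I wound was about 1 mm off the shaft's centre, which gave up to about 8 N of radial force until I corrected it.

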